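Set the thickness-stand end stop against its slack, then seat the panel

ROBOT

A 6-joint arm with a two-finger parallel gripper is mounted at the origin on a cart in front of the work surface, level with it; the furniture and walls round the work are solid. World frame = base frame: x ahead of the robot, y to its left, z up, the work surface at z = 0. Lengths are in m, angles in rad, forces in N, time in s.
With the tool pointing down it reaches from about 0.375 to 0.9 m from the base axis. Payload 3.1 kg.
Tool frame: the origin (TCP) lies on the centre line of the jaws, within the pads' length; the fingertips stand 22 mm ahead of it and the grasp point (between the pads) lies 3 mm ahead of it; z points along the fingers, y is the line along which they close (so a half turn about z gives the same grasp; the last joint's range is limited). The gripper opens to 85 mm and grips with 20 to 120 N. Pads are 22 mm wide; open, the fingers measure 114 mm over their backs; the gripper's body (76 mm by 85 mm) begins 54 mm behind the grasp point. The pads swing forward as they close: fully open they stand 13 mm farther back than shut.
Start: joints at [-1.498, 0.527, 1.433, -0, 1.181, -0.178], TCP at [0.155, -0.605, 0.253] pointing down, gripper open.
Joint ranges: [-3.08, 3.08], [-0.75, 2.2], [0.22, 2.44], [-1.43, 4.57], [0, 2.65], [-2.85, 2.85]. Speed limits (rad/s): [2.79, 2.79, 3.14, 3.14, 3.14, 3.14].

INTERFACE

Orientations are given as a unit quaternion [x, y, z, w].
In Python, from station import manip gives the robot as it stands.
- The arm moves only by the shell command python3 drive.py 'ROWS' [FORCE]. ROWS is 1 to 20 rows, parted by a bar, with the numbers parted by spaces; each row has 5 numbers: dx, dy, dz in units of 5 mm, then a turn about the tool's z in rad, then the opening from 0.0 (shut) to 1.0 (fully open); each row is the pose to reach, as a shift and turn from the pose commanded when the command began, along the tool's axes at that moment; what a row does not reach only later rows make up. A row lasts 1/10 s, in which the tool goes at most 0.05 m and 0.15 rad, less where a joint would pass 70% of its speed; a pose out of reach is approached as far as the arm can. The fingers move at their own pace and stop on an object; FORCE is the grip in N (left out, the last holds). Time passes only in rows, so rows that do not move let the fingers close. It prints the time, the measured TCP pose, the force, the opening and the grip force at its end. Input that does not fit is refused with a message, and nothing moves.
- manip.sense(): the state, without advancing time (a new reading comes with each control period).
- manip.snapshot(name): name is "scene" or "top" or "wrist"; returns a dict with "pixels" (420x560x3 uint8, red, green, blue), "range_z" (420x560 float32, m along the optical axis (not along the pixel's ray), 0 where there is no reading), "fov_y" (degrees; the focal length in pixels is half the picture's height over the tangent of half this angle, whatever the lens; pixels are square), "cx", "cy" (the principal point, pixels), "R" (3x3) and "t" (3): a world point X has camera coordinates R X + t; the wrist camera has in their place "hand_eye" (4x4, takes a point from camera to tool coordinates, whose origin is the TCP and whose axes are the flange's). Camera axes: x right, y down, z forward; pixel columns grow to the right and rows downward; lengths in m; the calibration is good to about 2 mm. A picture is of the moment at which its call begins: read the wrist's pose just before it.
- manip.sign_off(): hands the job in; it is judged then, once.
The state is a dict: "t": time; "q": joint angles; "qd": joint speeds; "tau": joint torques, N m; "tcp_pos": TCP position; "tool_rot": TCP orientation; "force": force on the tool from outside, world axes, zero at the start; "ft_torque": the same for the moment, N m; "finger_gap": opening from 0.0 (shut) to 1.0 (fully open); "gripper_force": force on a finger pad.
Only numpy, scipy, OpenCV 4.12 (cv2) and the standard library are available. Lean on these libraries where they do the work, as an engineer would, in place of code of your own. Each camera call takes 0.05 s, during which the arm holds its last target. There are 200 camera calls.

TASK

On the coating-thickness stand the steel end stop has been left wound past the red index: turn the crank wheel to draw it back to the right until it is clearly short of the index (a good 5 mm), then bring it up to the index from the right, so that the pointer line meets the index line and the slack of the worn rack drive is taken up behind the stop. Then slide the blue panel to the right along the bed until it lies flat with its end flush against the stop and its long side flush against the back fence, without pushing the stop off its setting. Leave the red index and everything else on the bench where it is.

Things in the scene. Friction and masses are not known exactly. Their poses are not given: they have to be found in the camera images.
- stand: Grey test stand screwed to the bench; flat bed 20 mm above the bench. Origin on the bench; base x -65..+85, y -225..+225 mm. Axes: y along the bed to the left (slide direction), x away from the robot to the fence, z up. The fence along the back (front face x = +50 mm, y -120..+220) rises 22 mm above the bed, a white rule on top.
- wheel (a joint): Angle (rad) of the black crank wheel at the right end, 109 mm across, lying flat, top 80 mm above the bench, vertical axis. Grows clockwise seen from above: clockwise drives the rack, and after the slack the stop, left (stand +y), 8 mm a radian; anticlockwise right. Stiff (0.25 N m, about 5.5 N at the handle), stays where left; limits -8 to +2.5.
- wheel_axis (a point): Point on the wheel's vertical axis, 78 mm above the bench, about at the wheel's top.
- grip_mid (a point): Middle of the black revolving crank handle, an upright round grip 18 mm thick standing on the wheel 47 mm from the axis, free from about 85 to 127 mm above the bench; this point is 104 mm above it. At wheel = 0 it stands on the stand's -x side of the axis. It can be pushed round from the side with closed fingertips or held from above, and spins freely on its own pin.
- stop (a joint): Travel (m) of the steel end stop, grows to the left; 0: face 15 mm right of the stand's middle; range -0.055 to +0.012. A plate 93 mm wide across the bed, 30 mm high, with a saddle 55 mm long behind it (to its right). Slides with 3 N of friction; moves only when the rack's head pushes it, or something pushes it within the slack.
- stop_face (a point): On the stop's left (panel-side) face, 4 mm above the bed. The pointer line over the rule is in the plane of this face. Its frame has the stand's axes.
- index_mark (a point): White line of the red index, an 18 mm wide red clip clamped on the fence over the rule, 48 mm above the bench. The stop is on its mark when stop_face has the same y as this point in the stand's frame; a smaller y of the face is short of (right of) the index. Its place along the fence differs each time. Frame: the stand's axes.
- rack_head (a point): Centre of the brass T-head, 12 mm long, at the left end of the toothed rack that the wheel drives.
- slot_mid (a point): Middle of the stop's 18 mm slot round the brass head; 6 mm of play in all. rack_head 3 mm left of this point (stand +y): the head bears on the stop and holds it against a push from the panel (up to 30 N). 3 mm right: the stop was last pulled right, and a light push would move it 6 mm. Frame: the stand's axes.
- probe_tip (a point): Tip of the grey pen probe that hangs over the bed, 36 mm above the bench, fixed to a post behind the fence by an arm along x; probe 17 mm thick, its top 86 mm above the bench. The panel passes under it.
- panel: Blue painted test panel with white edges, 80 x 150 x 8 mm, about 0.16 kg, lying loose on the bed left of the stop. Origin: centre of its underside; its long side lies along its y axis, its x axis points to the fence.
- panel_end (a point): Middle of the panel's right-hand short edge face, 75 mm from its centre, 4 mm above its underside.
- panel_back (a point): Middle of the panel's long edge face on the fence side, 40 mm from its centre.
- fence_face (a point): Point on the front face of the fence, 4 mm above the bed, 50 mm left of the stand's middle. Its frame has the stand's axes.
- tint_tin_b: Bystander: small paint tin, 68 mm wide, 82 mm high, right of the stand. Origin at its foot.
- tape_roll_0: Bystander: roll of cream masking tape, 104 mm wide, 30 mm high, front right. Origin at its foot.
- pour_tin: Bystander: small blue tin with black lid and red lever, 84 x 76 x 113 mm, front left. Origin at its foot.
- tape_measure: Bystander: yellow tape measure, 35 x 72 x 64 mm, back left. Origin at its foot.

How it is judged:
On the way, in this order (a step that is already met when the one before it is completed fails the run):
1. the stop is drawn back to at least 5 mm short (right) of the index (y of stop_face in the frame of index_mark below -0.005 m), for 0.1 s.
2. the stop is brought up to the index from the right: face within 2 mm of the index line, the rack's head bearing on the stop's left side of the slot (y of stop_face in the frame of index_mark between -0.002 and 0.002 m and y of rack_head in the frame of slot_mid above 0.002 m), for 0.2 s.
3. the panel lies home against stop and fence (y of panel_end in the frame of stop_face between -0.003 and 0.002 m and x of panel_back in the frame of fence_face above -0.0025 m and angle between the y axis of panel and the y axis of stand, either way round below 0.03 rad and angle between panel's own z axis and vertical below 0.05 rad and linear speed of panel below 0.01 m/s), for 0.2 s.
At the end, for the whole second after the job is handed in: The stop face is within 2 mm of the red index line, the rack head more than 2 mm left of the slot's middle (slack taken up); the panel lies flat and still, its right end within 2 mm of the stop, its long side within 2.5 mm of the fence and parallel to it within 0.03 rad (all of step 2 and all of step 3); the robot touches nothing.
It fails at once if the red index is shifted along the fence by more than 3 mm (distance of index_mark from where it was at the start of the episode above 0.003 m).
It fails at once if the panel is tipped up or lifted off the bed (angle between panel's own z axis and vertical above 0.25 rad or z of panel in the frame of stand above 0.04 m).
It fails at once if a bystander is moved by more than 25 mm (distance of any of tint_tin_b, tape_roll_0, pour_tin, tape_measure from where it was at the start of the episode above 0.025 m).
It also fails if it takes over 67 s, if anything falls off the work surface, if the arm or the gripper's body presses on something with over 40 N, if the wrist force passes 120 N, or if a joint passes its speed limit or range.

## Working session

There is one attempt and no reset: what is moved stays moved. The work goes in short steps, Python scripts to look and compute and a shell command to move; the robot and the scene stay as the last step left them, time stands still between calls to the robot, and variables do not carry over. Pictures are saved under pics/ and viewed, at most 10 in all, crops included, and the job is handed in when it is done.

```bash
ls; mkdir -p pics
cat > h.py <<'E'
import numpy as np,cv2
from station import manip
def snap(n):
    s=manip.sense(); d=manip.snapshot(n); d['s']=s; return d
def save(d,f,crop=None,k=1):
    im=d['pixels'][:,:,::-1]
    if crop: a,b,c,e=crop; im=im[b:e,a:c]
    cv2.imwrite('pics/'+f,cv2.resize(im,None,fx=k,fy=k,interpolation=cv2.INTER_CUBIC))
def world(d,u,v,z=None):
    """pixel -> world; by range, or on plane z"""
    H,W=d['pixels'].shape[:2]; f=H/2/np.tan(np.radians(d['fov_y'])/2)
    r=np.array([(u-d['cx'])/f,(v-d['cy'])/f,1.])
    if 'R' in d and 'hand_eye' not in d: A=d['R'].T; o=-A@d['t']
    else:
        from scipy.spatial.transform import Rotation as Ro
        T=np.eye(4);T[:3,:3]=Ro.from_quat(d['s']['tool_rot']).as_matrix();T[:3,3]=d['s']['tcp_pos']
        M=T@d['hand_eye'];A=M[:3,:3];o=M[:3,3]
    w=A@r
    if z is None: return o+w*d['range_z'][int(round(v)),int(round(u))]
    return o+w*(z-o[2])/w[2]
E
python3 - <<'E'
from h import *
for n in('top','scene'):
    d=snap(n); save(d,n+'0.png',k=1.4); np.savez('/tmp/'+n,**{k:d[k] for k in d if k!='s'})
    print(n,d['fov_y'],d['cx'],d['cy'],(-d['R'].T@d['t']))
s=manip.sense();print(s)
E
```

```text
drive.py
pics
station.py
top 51.540144288974474 283.5158507774584 209.20188785168864 [ 0.43990951 -0.06175837  1.48269793]
scene 56.965678359197796 277.41410830896393 204.40419595865265 [0.14678726 0.71295758 0.95112199]
{'t': 0.1, 'q': array([-1.49848866e+00,  5.28379604e-01,  1.43381428e+00,  3.12906081e-06,
        1.18141071e+00, -1.78475136e-01]), 'qd': array([ 0.00083314, -0.00131027, -0.00275394,  0.00145315, -0.00129126,
       -0.00031036]), 'tau': array([ 2.20715101e-04, -4.43304741e+01, -1.78586787e+01, -2.00280160e-04,
        3.89273831e-03, -8.73338564e-06]), 'tcp_pos': array([ 0.15510003, -0.60480516,  0.25241475]), 'tool_rot': array([ 9.92148366e-01,  1.25062416e-01,  5.48203525e-05, -1.00447630e-03]), 'force': array([ 0.40772476, -0.23087231, -0.06747122]), 'ft_torque': array([ 0.01577984, -0.05449355,  0.011567  ]), 'gripper_force': 0.0, 'finger_gap': 1.0003147193535542}
```

View pics/top0.png

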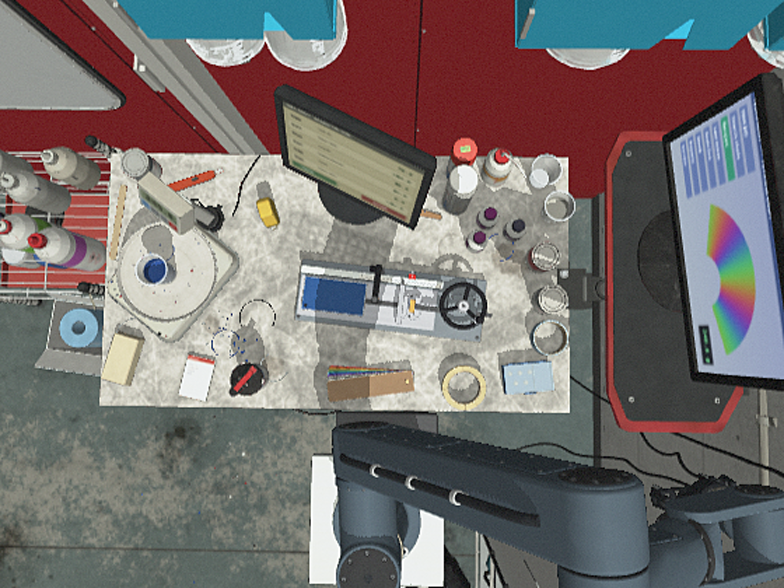

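View pics/scene0.png

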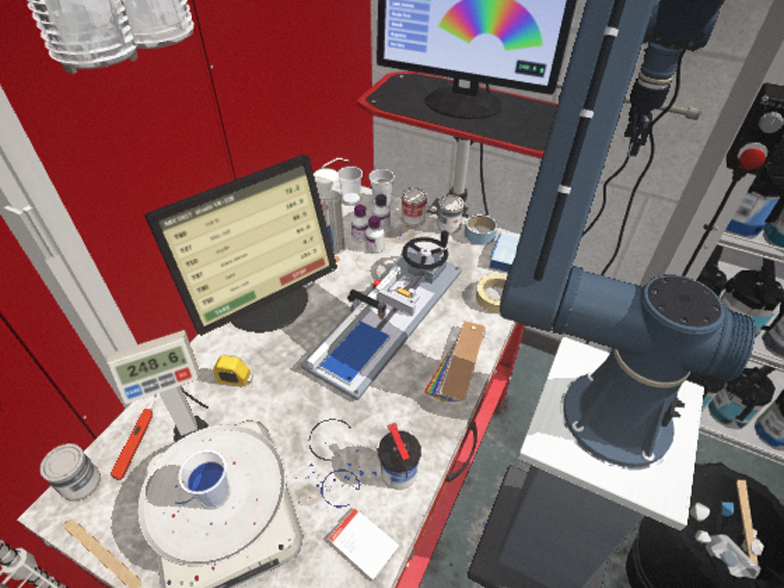

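The top view (px/1.4) shows the stand from (212,187) to (348,243), the wheel hub at (331,218) with its handle probably at the far left or right of the rim, and the red index near (294,196). The blue panel is on the left at (238,211) and the probe is at (268,198). The scene view agrees. Next I'll measure and zoom in.

Run:
```python
from h import *
d=snap('top'); save(d,'top1.png',(200,170,360,260),4.8)
for n,u,v in [('hub',331,218),('panel',238,211),('probe',268,198),('index',293.5,197),('LF',212,229),('RF',344,243),('LB',215,188),('RB',347,198),('tape',331,276),('tin',389,183),('monitorlow',297,162)]:
    print(n,world(d,u,v).round(3))
w=manip.snapshot('wrist');print(w['hand_eye'].round(3),w['fov_y'],w['cx'],w['cy'])
hsv=cv2.cvtColor(d['pixels'],cv2.COLOR_RGB2HSV)
m=cv2.inRange(hsv,(100,120,40),(125,255,255));m[:, :205]=0;m[:,300:]=0;m[:180]=0;m[235:]=0
ys,xs=np.nonzero(m);r=cv2.minAreaRect(np.c_[xs,ys].astype(np.float32));print(r)
for p in cv2.boxPoints(r):print(world(d,*p,z=.028).round(4))
```

```text
hub [ 0.509 -0.194  0.084]
panel [0.532 0.113 0.027]
probe [0.572 0.01  0.081]
index [ 0.579 -0.073  0.048]
LF [0.47  0.203 0.003]
RF [ 0.429 -0.246  0.001]
LB [ 0.612  0.197 -0.002]
RB [ 0.583 -0.256 -0.   ]
tape [ 0.317 -0.203 -0.002]
tin [ 0.626 -0.381  0.077]
monitorlow [ 0.706 -0.084 -0.004]
[[ 0.001 -0.954 -0.301  0.078]
 [ 1.     0.001 -0.     0.   ]
 [ 0.001 -0.301  0.954 -0.121]
 [ 0.     0.     0.     1.   ]] 61.793990210113584 284.2850123860781 213.17913817197103
((238.01792907714844, 210.9862060546875), (43.41427230834961, 21.915090560913086), 7.352379322052002)
[0.5034 0.1893 0.028 ]
[0.5767 0.1816 0.028 ]
[0.5598 0.0363 0.028 ]
[0.4867 0.0444 0.028 ]
```

View pics/top1.png

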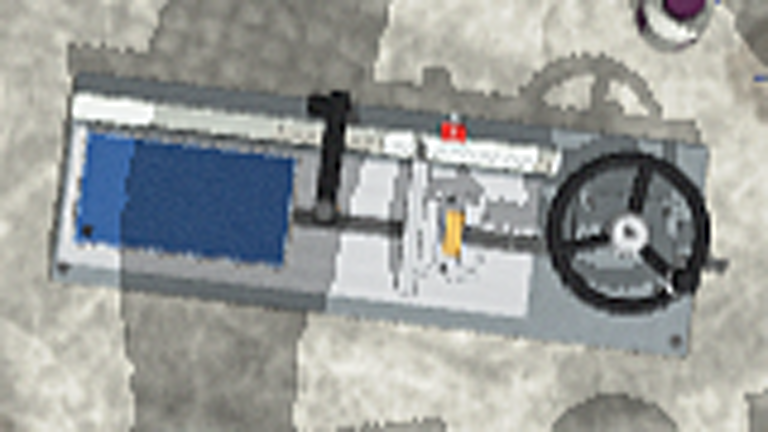

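The rows are not in the units I measure in: shifts go in units of 5 mm. I convert before sending: 0.489 m is 97.8, -0.396 m is -79.2.

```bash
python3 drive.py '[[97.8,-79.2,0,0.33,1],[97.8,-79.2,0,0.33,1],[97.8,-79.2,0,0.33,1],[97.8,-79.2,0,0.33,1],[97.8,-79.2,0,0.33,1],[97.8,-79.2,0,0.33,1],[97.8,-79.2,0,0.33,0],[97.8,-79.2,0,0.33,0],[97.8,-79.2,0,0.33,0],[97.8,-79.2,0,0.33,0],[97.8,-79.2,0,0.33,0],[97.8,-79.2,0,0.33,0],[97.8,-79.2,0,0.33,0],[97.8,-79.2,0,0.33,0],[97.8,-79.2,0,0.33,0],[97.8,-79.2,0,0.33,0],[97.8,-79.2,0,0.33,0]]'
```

```text
refused: ROWS must be rows parted by a bar, with the numbers parted by spaces. Nothing was moved.
```

The error is about the shape of the input: rows parted by a bar, with the numbers parted by spaces. Fixing that and sending the same move.

```bash
python3 drive.py '97.8 -79.2 0 0.33 1 | 97.8 -79.2 0 0.33 1 | 97.8 -79.2 0 0.33 1 | 97.8 -79.2 0 0.33 1 | 97.8 -79.2 0 0.33 1 | 97.8 -79.2 0 0.33 1 | 97.8 -79.2 0 0.33 0 | 97.8 -79.2 0 0.33 0 | 97.8 -79.2 0 0.33 0 | 97.8 -79.2 0 0.33 0 | 97.8 -79.2 0 0.33 0 | 97.8 -79.2 0 0.33 0 | 97.8 -79.2 0 0.33 0 | 97.8 -79.2 0 0.33 0 | 97.8 -79.2 0 0.33 0 | 97.8 -79.2 0 0.33 0 | 97.8 -79.2 0 0.33 0'
python3 - <<'E'
from h import *
d=snap('wrist'); save(d,'w1.png',k=1.42); np.savez('/tmp/w1',**d)
E
```

```text
t: 1.9
tcp_pos: [0.5299, -0.1016, 0.2533]
tool_rot: [0.999, -0.041, -0.0, 0.0]
force: [-0.1, 0.0, 1.0]
finger_gap: 0.0
gripper_force: 0.0
```

View pics/w1.png

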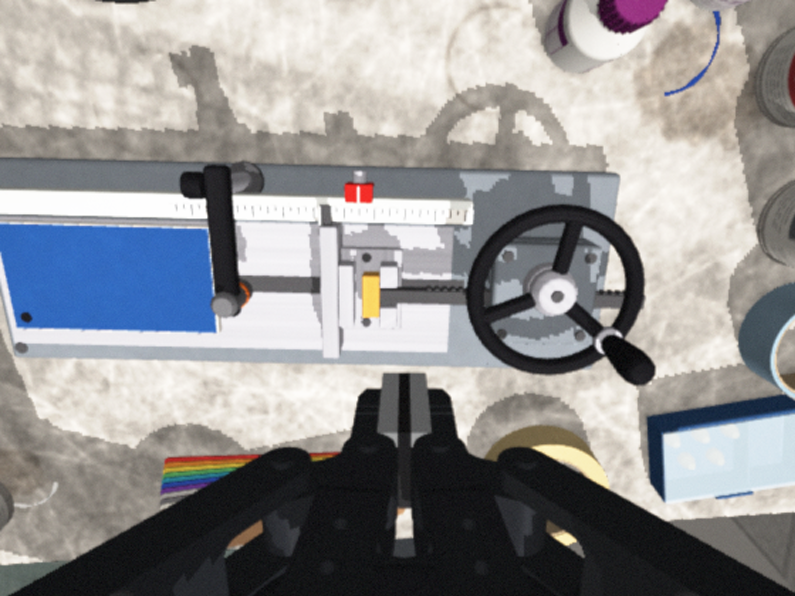

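The wrist view (px/1.42) shows the stop's pointer at (228,149), well left of the index line at (253,135). The hub is at (392,208) and the handle leans from (428,241) to (447,259), front right of the hub. The probe is at (160,212) and the panel's right end is at about x=152. Now I'll extract geometry from the point cloud.

```bash
cat > cloud.py <<'E'
from h import *
from scipy.spatial.transform import Rotation as Ro
from scipy.optimize import least_squares
def cloud(d):
    H,W=d['pixels'].shape[:2]; f=H/2/np.tan(np.radians(d['fov_y'])/2)
    v,u=np.mgrid[:H,:W]; Z=d['range_z']; c=np.stack([(u-d['cx'])/f*Z,(v-d['cy'])/f*Z,Z],-1)
    if 'hand_eye' in d:
        T=np.eye(4);T[:3,:3]=Ro.from_quat(d['s']['tool_rot']).as_matrix();T[:3,3]=d['s']['tcp_pos']
        M=T@d['hand_eye']; P=c@M[:3,:3].T+M[:3,3]
    else: P=(c-d['t'])@d['R']
    P[Z<=0]=np.nan; return P
def circ(p,r=None):
    g=lambda q:np.hypot(p[:,0]-q[0],p[:,1]-q[1])-(q[2] if r is None else r)
    return least_squares(g,[*p[:,:2].mean(0),.05],loss='soft_l1',f_scale=.002).x
E
python3 - <<'E'
from cloud import *
for nm in('wrist','top'):
    d=snap(nm); P=cloud(d)
    hub=np.array([.509,-.194]); R=np.hypot(P[...,0]-hub[0],P[...,1]-hub[1])
    p=P[(abs(P[...,2]-.075)<.012)&(R<.075)&(R>.035)]; print(nm,'wheel',len(p),circ(p).round(4))
    p=P[(P[...,2]>.092)&(P[...,2]<.14)&(R<.075)&(R>.03)]; print('grip',len(p),p.mean(0).round(4),p.min(0).round(4),p.max(0).round(4))
    q=p[p[:,2]>.12]
    if len(q):print('griptop',len(q),q.mean(0).round(4),((q.min(0)+q.max(0))/2).round(4))
    # fence front: heights
    b=P[...,:]; m=(abs(b[...,2]-.042)<.005)&(b[...,0]>.54)&(b[...,0]<.62)&(b[...,1]>-.13)&(b[...,1]<.2)
    q=b[m];r=cv2.minAreaRect((q[:,:2]*1000).astype(np.float32));print('fencetop',len(q),r,np.median(q[:,2]))
    hsv=cv2.cvtColor(d['pixels'],cv2.COLOR_RGB2HSV)
    m=cv2.inRange(hsv,(100,120,40),(125,255,255))>0
    m&=(abs(P[...,2]-.028)<.008); q=P[m];r=cv2.minAreaRect((q[:,:2]*1000).astype(np.float32));print('panel',len(q),r,np.median(q[:,2]))
    m=((hsv[...,0]<6)|(hsv[...,0]>174))&(hsv[...,1]>180)&(abs(P[...,2]-.045)<.015)&(R<.2); q=P[m];print('red',len(q),q.mean(0).round(4),q.min(0).round(4),q.max(0).round(4))
    if nm=='wrist':
        pts=[('idxline',253,135),('pointer',228,149),('bed',290,205),('plateTL',226,160),('plateTR',237,160),('plateBL',226,250),('plateBR',237,250),('probe',159,213)]
        for n,u,v in pts: print(n,P[v,u].round(4))
        save(d,'w1crop.png',(205,110,285,170),10)
E
```

```text
wrist wheel 4629 [ 0.5128 -0.1931  0.0489]
grip 787 [ 0.4817 -0.2247  0.1171] [ 0.4708 -0.2357  0.092 ] [ 0.488  -0.2184  0.1284]
griptop 412 [ 0.4803 -0.2261  0.1253] [ 0.4794 -0.2271  0.1243]
fencetop 5197 ((573.027099609375, 16.096710205078125), (293.2109680175781, 54.13136291503906), 85.82018280029297) 0.04241450227530125
panel 10765 ((449.6493835449219, -99.7574462890625), (606.05810546875, 110.93567657470703), 68.35614776611328) 0.02857507303804485
red 202 [ 0.5821 -0.0814  0.0466] [ 0.5754 -0.354   0.0343] [ 0.623  -0.0672  0.049 ]
idxline [ 0.5813 -0.0768  0.0471]
pointer [ 0.5708 -0.0528  0.0496]
bed [ 0.5119 -0.1054  0.0459]
plateTL [ 0.5609 -0.0497  0.0493]
plateTR [ 0.5598 -0.0595  0.0475]
plateBL [ 0.4594 -0.0319  0.0214]
plateBR [ 0.4712 -0.0493  0.0516]
probe [0.5257 0.0069 0.0867]
top wheel 170 [ 0.5093 -0.1914  0.0504]
grip 28 [ 0.4752 -0.2245  0.1237] [ 0.4674 -0.2337  0.1009] [ 0.483  -0.2174  0.1325]
griptop 25 [ 0.4755 -0.2251  0.1258] [ 0.4752 -0.2258  0.1272]
fencetop 258 ((572.9063720703125, 84.8464126586914), (211.67041015625, 46.29615020751953), 87.34365844726562) 0.041873173297074434
panel 929 ((460.5153503417969, -91.16815185546875), (586.7865600585938, 102.1951904296875), 70.66764831542969) 0.028904264242958635<stdin>:15: RuntimeWarning: Mean of empty slice.
  ret = um.true_divide(
Traceback (most recent call last):
ValueError: zero-size array to reduction operation minimum which has no identity
```

View pics/w1crop.png

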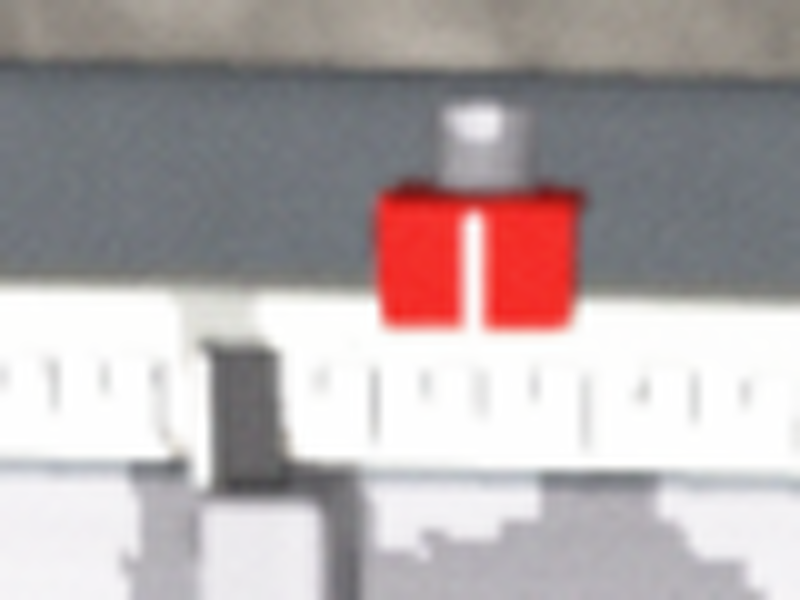

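Both views agree on the handle: it is 47 mm from the hub, at world angle −135°, with its top at 0.127. The pointer is about 24 mm left of the index. I'll check clearance overhead and then grip the handle.

In the tool's units: 0.1283 m is 25.66, 0.09 m is 18.

```bash
python3 drive.py '-8.34 25.66 0 0 0.6 | -8.34 25.66 0 0 0.6 | -8.34 25.66 4 0 0.6 | -8.34 25.66 12 0 0.6 | -8.34 25.66 18 0 0.6 | -8.34 25.66 18 0 0.6'
python3 - <<'E'
from cloud import *
z=dict(np.load('/tmp/top.npz'));P=cloud(z).reshape(-1,3)
m=(P[:,2]>.13)&(P[:,0]<.8)&(P[:,0]>.35)&(P[:,1]>-.4)&(P[:,1]<.25)
p=P[m];print(len(p));i=np.argsort(p[:,0])[:6];print(p[i].round(3)); 
d=snap('wrist');P=cloud(d);s=d['s'];print(s['tcp_pos'],s['force'])
R=np.hypot(P[...,0]-.511,P[...,1]+.1925)
q=P[(P[...,2]>.115)&(P[...,2]<.132)&(R<.065)&(R>.03)&(P[...,0]>.46)&(P[...,1]>-.245)&(P[...,1]<-.205)];print(len(q),((q.min(0)+q.max(0))/2).round(4),q.min(0),q.max(0))
save(d,'w2.png')
E
```

```text
t: 2.65
tcp_pos: [0.4759, -0.2243, 0.1599]
tool_rot: [0.999, -0.041, -0.004, -0.003]
force: [-0.2, 0.1, -0.5]
finger_gap: 0.598
gripper_force: 0.0
11741
[[ 0.473 -0.229  0.133]
 [ 0.48  -0.23   0.13 ]
 [ 0.71  -0.087  0.134]
 [ 0.713 -0.084  0.134]
 [ 0.713 -0.087  0.134]
 [ 0.713 -0.081  0.132]]
[ 0.4759122  -0.22429718  0.15994154] [-0.18502638  0.08718289 -0.51768271]
1117 [ 0.479  -0.2278  0.122 ] [ 0.47030064 -0.23653342  0.11508411] [ 0.48777127 -0.21902294  0.12896699]
```

View pics/w2.png

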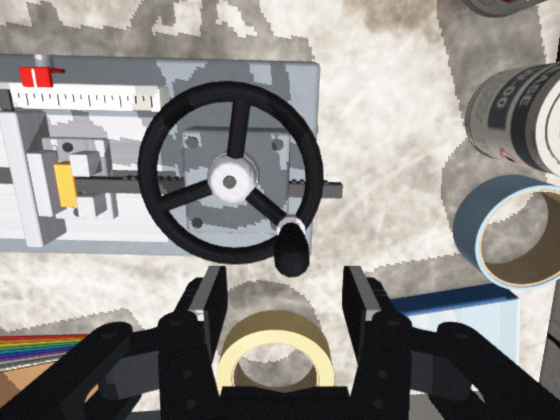

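The handle is centred between the open fingers: handle top at (291,262), fingers at x≈215 and 365. Lowering and gripping.

In the tool's units: 0.05 m is 10, 0.025 m is 5.

```bash
python3 drive.py '0.4 0.4 5 0 0.6 | 0.4 0.4 10 0 0.6 | 0.4 0.4 10 0 0.6 | 0.4 0.4 10 0 0 | 0.4 0.4 10 0 0 | 0.4 0.4 10 0 0 | 0.4 0.4 10 0 0 | 0.4 0.4 10 0 0' 40
python3 - <<'E'
import numpy as np
for w in np.arange(.3,5.01,.3):
    f=np.radians(230)+w; print(round(w,2),(.047*(np.cos(f)-np.cos(np.radians(230)))).round(4),(-.047*(np.sin(f)-np.sin(np.radians(230)))).round(4))
E
```

```text
t: 3.5
tcp_pos: [0.4818, -0.2281, 0.1152]
tool_rot: [0.999, -0.04, 0.002, 0.001]
force: [-0.7, 0.1, 6.3]
finger_gap: 0.2
gripper_force: 39.1
0.3 0.012 0.0073
0.6 0.0256 0.0108
0.9 0.0396 0.01
1.2 0.0528 0.0052
1.5 0.064 -0.0033
1.8 0.0721 -0.0148
2.1 0.0765 -0.0281
2.4 0.0768 -0.0421
2.7 0.0729 -0.0556
3.0 0.0652 -0.0674
3.3 0.0544 -0.0763
3.6 0.0414 -0.0817
3.9 0.0274 -0.0829
4.2 0.0136 -0.08
4.5 0.0014 -0.0731
4.8 -0.0083 -0.0629
```

In the tool's units: 0.0768 m is 15.36, 0.0765 m is 15.3.

```bash
python3 drive.py '1.2 0.8 0 0 0 | 2.4 1.46 0 0 0 | 3.8 1.9 0 0 0 | 5.12 2.16 0 0 0 | 7.92 2 0 0 0 | 10.56 1.04 0 0 0 | 12.8 -0.66 0 0 0 | 14.42 -2.96 0 0 0 | 15.3 -5.62 0 0 0 | 15.36 -8.42 0 0 0 | 14.58 -11.12 0 0 0 | 13.04 -13.48 0 0 0 | 13.04 -13.48 0 0 0 | 13.04 -13.48 0 0 0'
python3 - <<'E'
from h import *
d=snap('top'); save(d,'top2.png',(200,170,360,260),4)
E
```

```text
t: 4.9
tcp_pos: [0.552, -0.1659, 0.1153]
tool_rot: [0.999, -0.039, 0.002, 0.001]
force: [-0.7, -0.8, 7.6]
finger_gap: 0.195
gripper_force: 39.6
```

Run:
```python
from cloud import *
d=snap('wrist'); save(d,'w3.png'); print(d['s']['tcp_pos'],d['s']['force'])
```

```text
[ 0.55204986 -0.16585533  0.11527913] [-1.18498253 -0.93477895  7.41030552]
```

View pics/w3.png

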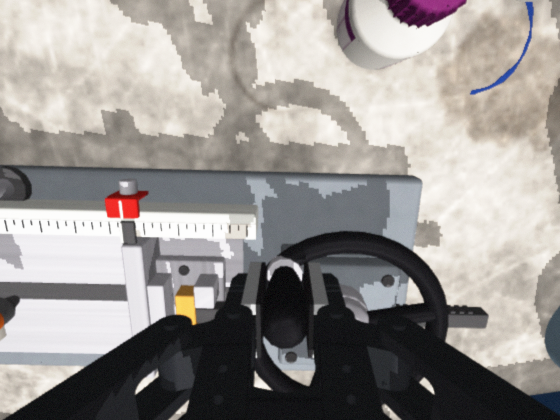

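The handle is held, and the pointer (x≈127) is now about level with the index line (x≈121). I'll continue 1.2 rad further.

In the tool's units: -0.0516 m is -10.32, -0.0378 m is -7.56.

```bash
python3 drive.py '-2.16 -1.78 0 0 0 | -4.76 -2.86 0 0 0 | -7.56 -3.1 0 0 0 | -10.32 -2.52 0 0 0 | -10.32 -2.52 0 0 0 | -10.32 -2.52 0 0 0'
cat > gap.py <<'E'
from cloud import *
def gap(yaw=-4.9,pic=None):
    d=snap('wrist');s=d['s'];print(s['t'],s['tcp_pos'].round(4),s['force'].round(1),s['finger_gap'])
    P=cloud(d);a=np.radians(yaw);o=np.array([.511,-.1925])
    X=(P[...,0]-o[0])*np.cos(a)+(P[...,1]-o[1])*np.sin(a);Y=-(P[...,0]-o[0])*np.sin(a)+(P[...,1]-o[1])*np.cos(a);Z=P[...,2]
    hsv=cv2.cvtColor(d['pixels'],cv2.COLOR_RGB2HSV)
    red=((hsv[...,0]<6)|(hsv[...,0]>174))&(hsv[...,1]>180)&(Z>.044)&(Z<.055)&(Y<.2)&(Y>.05)&(X>.04)&(X<.11)
    print('red Y mid',len(X[red]),((Y[red].min()+Y[red].max())/2).round(4),np.ptp(Y[red]).round(4),'z',np.median(Z[red]).round(4),'X',X[red].min().round(4))
    # plate top: z~50, X between -.04 and .05
    pl=(Z>.045)&(Z<.056)&(X>.005)&(X<.05)&(Y>.06)&(Y<.2)
    ys=[]
    for x0 in np.arange(.005,.05,.005):
        m=pl&(X>=x0)&(X<x0+.005)
        if m.sum()>4: ys.append((round(x0,3),np.percentile(Y[m],[2,98]).round(4).tolist()))
    print('plate Y (right,left):',ys)
    # fence yaw
    if pic: save(d,pic)
    return d,P,X,Y,Z
if __name__=='__main__':
    import sys; gap(pic=sys.argv[1])
E
python3 gap.py w4.png
```

```text
t: 5.6
tcp_pos: [0.5025, -0.1495, 0.1152]
tool_rot: [0.999, -0.04, 0.003, 0.001]
force: [0.4, -0.5, 7.0]
finger_gap: 0.197
gripper_force: 40.0
5.6 [ 0.5025 -0.1495  0.1152] [ 0.4 -0.5  7. ] 0.1966827276869277
red Y mid 683 0.1217 0.0182 z 0.0471 X 0.0535
plate Y (right,left): [(np.float64(0.005), [0.0637, 0.1142]), (np.float64(0.01), [0.0642, 0.114]), (np.float64(0.015), [0.103, 0.1143]), (np.float64(0.02), [0.1028, 0.1142]), (np.float64(0.025), [0.1028, 0.1142]), (np.float64(0.03), [0.1026, 0.1142]), (np.float64(0.035), [0.1027, 0.1143]), (np.float64(0.04), [0.1065, 0.1146]), (np.float64(0.045), [0.1066, 0.1146])]
```

View pics/w4.png

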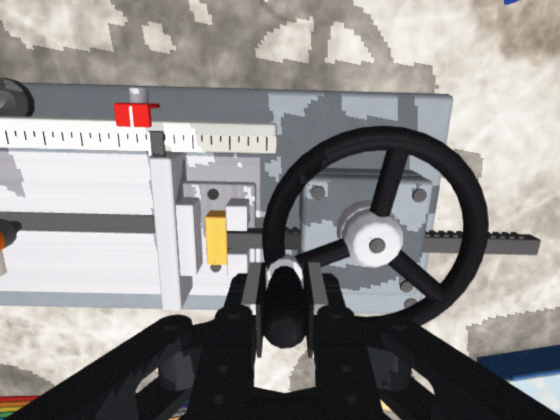

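The stop face is 7.3 mm right of the index (pointer x≈157, line x≈131), and the plate's yaw fits −4.9°. I'll draw back a little more for margin, then come up clockwise.

```bash
python3 drive.py '-1.28 0.6 0 0 0 | -2.46 1.38 0 0 0 | -2.46 1.38 0 0 0 | -2.46 1.38 0 0 0 | -1.28 0.6 0 0 0 | 0 0 0 0 0 | 2.74 -0.58 0 0 0 | 5.54 -0.32 0 0 0 | 8.14 0.74 0 0 0 | 10.32 2.54 0 0 0 | 11.42 4.04 0 0 0 | 11.42 4.04 0 0 0 | 11.42 4.04 0 0 0'
python3 gap.py w5.png
```

```text
t: 6.95
tcp_pos: [0.5566, -0.173, 0.1152]
tool_rot: [0.999, -0.04, 0.001, -0.0]
force: [-1.3, 1.1, 9.0]
finger_gap: 0.195
gripper_force: 40.4
6.95 [ 0.5566 -0.173   0.1152] [-1.3  1.1  9. ] 0.1949734522861633
red Y mid 551 0.1219 0.0183 z 0.047 X 0.054
plate Y (right,left): [(np.float64(0.005), [0.0681, 0.1186]), (np.float64(0.01), [0.0687, 0.1186]), (np.float64(0.015), [0.1075, 0.119]), (np.float64(0.02), [0.1075, 0.1187]), (np.float64(0.025), [0.1074, 0.119]), (np.float64(0.03), [0.1072, 0.1189]), (np.float64(0.035), [0.1074, 0.119]), (np.float64(0.04), [0.1111, 0.1192]), (np.float64(0.045), [0.1109, 0.119])]
```

In the tool's units: 0.0074 m is 1.48, 0.0035 m is 0.7.

```bash
python3 drive.py '0.36 0.74 0 0 0 | 0.7 1.48 0 0 0 | 0.96 2.26 0 0 0 | 1.12 2.94 0 0 0 | 1.12 2.94 0 0 0 | 1.12 2.94 0 0 0 | 1.12 2.94 0 0 0'
python3 gap.py w6.png
python3 - <<'E'
import cv2
im=cv2.imread('pics/w6.png')
cv2.imwrite('pics/w6c.png',cv2.resize(im[140:340,60:260],None,fx=3,fy=3,interpolation=cv2.INTER_CUBIC))
E
```

```text
t: 7.7
tcp_pos: [0.5613, -0.1871, 0.1152]
tool_rot: [0.999, -0.04, 0.001, -0.001]
force: [0.6, 4.4, 8.7]
finger_gap: 0.202
gripper_force: 40.4
7.7 [ 0.5613 -0.1871  0.1152] [0.6 4.4 8.7] 0.2015172791866213
red Y mid 554 0.1216 0.0183 z 0.0471 X 0.0538
plate Y (right,left): [(np.float64(0.005), [0.0703, 0.1211]), (np.float64(0.01), [0.0712, 0.1215]), (np.float64(0.015), [0.11, 0.1214]), (np.float64(0.02), [0.1098, 0.1212]), (np.float64(0.025), [0.1097, 0.1216]), (np.float64(0.03), [0.1098, 0.1213]), (np.float64(0.035), [0.11, 0.1212]), (np.float64(0.04), [0.1138, 0.1219]), (np.float64(0.045), [0.1134, 0.1304])]
```

View pics/w6c.png

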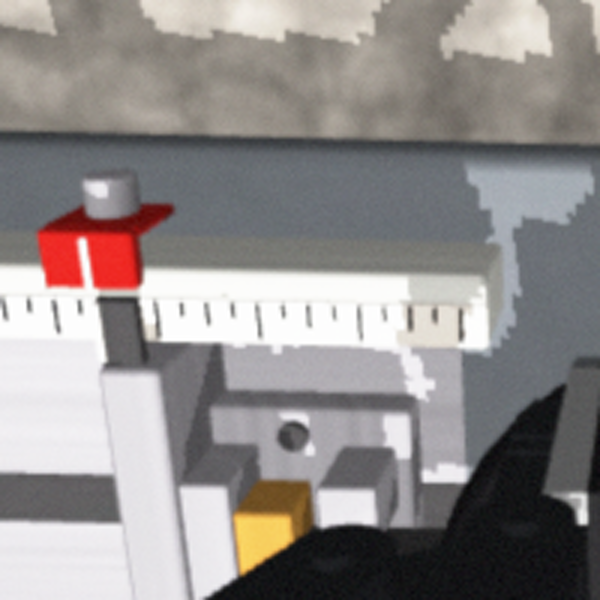

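```bash
python3 drive.py '0 0 0 0 0.6 | 0 0 0 0 0.6 | 0 0 0 0 0.6 | 0 0 -4 0 0.6 | 0 0 -10 0 0.6 | 0 -6 -16 0 0.6 | 0 -16 -16 0 0.6 | 0 -22.4 -16 0 0.6 | 0 -22.4 -16 0 0.6 | 0 -22.4 -16 0 0.6 | 0 -22.4 -16 0 0.6'
python3 gap.py w7.png
python3 - <<'E'
import cv2
im=cv2.imread('pics/w7.png')
cv2.imwrite('pics/w7c.png',cv2.resize(im[90:210,214:354],None,fx=5,fy=5,interpolation=cv2.INTER_CUBIC))
E
```

```text
t: 8.85
tcp_pos: [0.5693, -0.0775, 0.1931]
tool_rot: [0.999, -0.04, -0.0, 0.0]
force: [0.5, 0.7, -0.1]
finger_gap: 0.6
gripper_force: 0.0
8.85 [ 0.5693 -0.0775  0.1931] [ 0.5  0.7 -0.1] 0.5997309214477227
red Y mid 264 0.1224 0.0172 z 0.0471 X 0.0542
plate Y (right,left): [(np.float64(0.005), [0.0714, 0.1216]), (np.float64(0.01), [0.0723, 0.1221]), (np.float64(0.015), [0.1108, 0.1222]), (np.float64(0.02), [0.1109, 0.1222]), (np.float64(0.025), [0.1102, 0.1214]), (np.float64(0.03), [0.1102, 0.1214]), (np.float64(0.035), [0.1104, 0.1215]), (np.float64(0.04), [0.1143, 0.1215]), (np.float64(0.045), [0.1144, 0.1221])]
```

View pics/w7c.png

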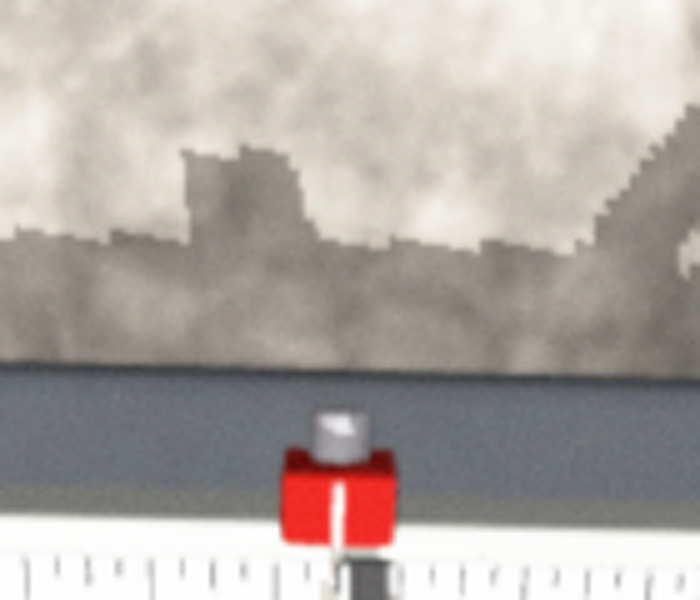

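The index line (x≈338 in the crop) runs straight into the pointer's white strip (≈333–347), so they meet within about 0.5 mm. All 10 pictures are now used, so I'll measure the panel from the point cloud.

In the tool's units: -0.07 m is -14, -0.03 m is -6.

```bash
python3 drive.py '-6 -10 -10 0 0 | -6 -20 -14 0 0 | -6 -30 -14 0 0 | -6 -38 -14 0 0 | -6 -38 -14 0 0 | -6 -38 -14 0 0 | -6 -38 -14 0 0'
cat > panel.py <<'E'
from cloud import *
d=snap('wrist');s=d['s'];P=cloud(d);a=np.radians(-4.9)
rot=lambda x,y:((x-.511)*np.cos(a)+(y+.1925)*np.sin(a),-(x-.511)*np.sin(a)+(y+.1925)*np.cos(a))
X,Y=rot(P[...,0],P[...,1]);Z=P[...,2]
print(s['t'],'tcp',s['tcp_pos'].round(4),'stand tcp',np.round(rot(*s['tcp_pos'][:2]),4),'F',s['force'].round(1))
hsv=cv2.cvtColor(d['pixels'],cv2.COLOR_RGB2HSV)
m=(cv2.inRange(hsv,(100,120,40),(125,255,255))>0)&(abs(Z-.028)<.006)&(X>-.08)&(X<.08)&(Y>.1)&(Y<.45)
n,l,st,_=cv2.connectedComponentsWithStats(m.astype(np.uint8));k=1+np.argmax(st[1:,4]);m=l==k
q=np.c_[X[m],Y[m]];r=cv2.minAreaRect((q*1000).astype(np.float32));print('blue',m.sum(),r,np.median(Z[m]).round(4));print(cv2.boxPoints(r).round(1).tolist())
# edge lines of blue (incl. white 2-4mm border not counted)
for nm,ax,lo,hi,fn in(('back',0,.26,.36,97),('front',0,.26,.36,3)):
    pts=[]
    for y in np.arange(lo,hi,.005):
        w=q[(q[:,1]>=y)&(q[:,1]<y+.005)]
        if len(w)>8:pts.append((y,np.percentile(w[:,0],fn)))
    if len(pts)>4:
        c=np.polyfit(*np.array(pts).T,1);print(nm,'slope',c[0].round(4),'X at .3',np.polyval(c,.3).round(4))
f=(abs(Z-.042)<.004)&(X>.02)&(X<.09)&(Y>.23)&(Y<.38)
pts=[(y,np.percentile(X[f&(Y>=y)&(Y<y+.005)],3)) for y in np.arange(.2,.4,.005) if (f&(Y>=y)&(Y<y+.005)).sum()>8]
if len(pts)>4:
    c=np.polyfit(*np.array(pts).T,1);print('fence front slope',c[0].round(4),'X at .3',np.polyval(c,.3).round(4),len(pts))
np.savez('/tmp/pan',**d)
E
python3 panel.py
```

```text
t: 9.6
tcp_pos: [0.5544, 0.1137, 0.2628]
tool_rot: [0.999, -0.04, -0.0, 0.001]
force: [0.5, 0.5, -0.3]
finger_gap: -0.002
gripper_force: 0.0
9.6 tcp [0.5544 0.1137 0.2628] stand tcp [0.017  0.3088] F [ 0.5  0.5 -0.3]
blue 9692 ((-3.7221908569335938, 304.1055908203125), (146.56898498535156, 76.69400787353516), 88.76648712158203) 0.0285
[[-43.599998474121094, 231.6999969482422], [33.0, 230.0], [36.20000076293945, 376.5], [-40.5, 378.20001220703125]]
back slope 0.0178 X at .3 0.0321
front slope 0.0197 X at .3 -0.039
fence front slope 0.0187 X at .3 0.0439 30
```

Blue panel: 146.6 × 76.7 mm at z 0.0285, parallel to the fence (slope 0.0187, so stand yaw is about −6.0°). It sits about 8–10 mm off the fence and about 106 mm left of the stop. I'll turn the tool square and go down in front of the panel.

The rows are not in the units I measure in: shifts go in units of 5 mm. I convert before sending: 0.205 m is 41, 0.17 m is 34.

```bash
sed -i 's/radians(-4.9)/radians(-6.0)/' panel.py
python3 drive.py '-8 1 0 0.023 0 | -16.2 1 4 0.023 0 | -16.2 1 14 0.023 0 | -16.2 1 24 0.023 0 | -16.2 1 34 0.023 0 | -16.2 1 41 0.023 0 | -16.2 1 41 0.023 0 | -16.2 1 41 0.023 0 | -16.2 1 41 0.023 0'
python3 panel.py
```

```text
t: 10.55
tcp_pos: [0.4747, 0.1158, 0.06]
tool_rot: [0.999, -0.052, 0.002, -0.0]
force: [0.6, 0.2, 0.8]
finger_gap: -0.002
gripper_force: 0.0
10.55 tcp [0.4747 0.1158 0.06  ] stand tcp [-0.0684  0.3028] F [0.6 0.2 0.8]
blue 61862 ((-9.475458145141602, 303.8185729980469), (148.2758026123047, 77.47371673583984), 89.91181945800781) 0.0284
[[-48.29999923706055, 229.6999969482422], [29.100000381469727, 229.60000610351562], [29.399999618530273, 377.8999938964844], [-48.099998474121094, 378.0]]
back slope -0.0017 X at .3 0.0272
front slope 0.0039 X at .3 -0.0449
fence front slope -0.0007 X at .3 0.0378 30
```

```bash
python3 drive.py '0 0 1.6 0 0 | 0 0 2.9 0 0 | 0 0 2.9 0 0 | 0.8 0 2.9 0 0 | 1.6 0 2.9 0 0 | 2 0 2.9 0 0 | 2.4 0 2.9 0 0 | 2.8 0 2.9 0 0 | 2.8 0 2.9 0 0'
python3 panel.py
```

```text
t: 11.5
tcp_pos: [0.4875, 0.1151, 0.0438]
tool_rot: [0.999, -0.051, 0.0, -0.0]
force: [0.2, -0.2, -0.4]
finger_gap: -0.001
gripper_force: 0.1
11.5 tcp [0.4875 0.1151 0.0438] stand tcp [-0.0556  0.3035] F [ 0.2 -0.2 -0.4]
blue 73492 ((-4.0186004638671875, 303.9822082519531), (77.67536163330078, 148.18115234375), 0.183065265417099) 0.0284
[[-43.099998474121094, 377.8999938964844], [-42.599998474121094, 229.8000030517578], [35.099998474121094, 230.0], [34.599998474121094, 378.20001220703125]]
back slope -0.0035 X at .3 0.033
front slope -0.0036 X at .3 -0.0393
fence front slope -0.0011 X at .3 0.038 30
```

```bash
python3 drive.py '0.2 0 0 0 0 | 0.4 0 0 0 0 | 0.6 0 0 0 0 | 0.7 0 0 0 0 | 0.7 0 0 0 0'
python3 panel.py
```

```text
t: 12.05
tcp_pos: [0.4893, 0.1149, 0.0437]
tool_rot: [0.999, -0.051, -0.001, 0.0]
force: [-2.5, 1.3, 2.2]
finger_gap: -0.003
gripper_force: 1.9
12.05 tcp [0.4893 0.1149 0.0437] stand tcp [-0.0537  0.3035] F [-2.5  1.3  2.2]
blue 73556 ((-2.1508026123046875, 303.8199462890625), (77.49583435058594, 148.73016357421875), 0.24802230298519135) 0.0284
[[-41.20000076293945, 378.0], [-40.599998474121094, 229.3000030517578], [36.900001525878906, 229.60000610351562], [36.29999923706055, 378.3999938964844]]
back slope -0.0028 X at .3 0.0348
front slope -0.004 X at .3 -0.0375
fence front slope -0.0014 X at .3 0.0381 30
```

```bash
python3 drive.py '-2 0 0 0 0 | -2 0 -8 0 0 | -2 -9 -10 0 0 | 2 -18 -10 0 0 | 9.1 -23.4 -10 0 0 | 9.1 -23.4 -10 0 0 | 9.1 -23.4 -2 0 0 | 9.1 -23.4 0 0 0 | 9.1 -23.4 0 0 0 | 9.1 -23.4 0 0 0'
python3 panel.py
```

```text
t: 13.1
tcp_pos: [0.5478, 0.2261, 0.0441]
tool_rot: [0.999, -0.051, 0.0, 0.0]
force: [0.1, 0.2, 0.9]
finger_gap: -0.001
gripper_force: 0.0
13.1 tcp [0.5478 0.2261 0.0441] stand tcp [-0.0072  0.4202] F [0.1 0.2 0.9]
blue 26081 ((-2.9108047485351562, 335.1125183105469), (76.09408569335938, 85.06673431396484), 0.40771767497062683) 0.0284
[[-41.29999923706055, 377.3999938964844], [-40.70000076293945, 292.29998779296875], [35.400001525878906, 292.8999938964844], [34.79999923706055, 377.8999938964844]]
back slope 0.7036 X at .3 0.007
front slope 0.0871 X at .3 -0.0391
fence front slope -0.0016 X at .3 0.0389 12
```

In the tool's units: 0.1 m is 20, 0.095 m is 19.

```bash
python3 drive.py '0.6 3 0 0 0 | 0.6 4.4 0 0 0 | 0.6 5.8 0 0 0 | 0.6 7.2 0 0 0 | 0.6 8.6 0 0 0 | 0.6 10 0 0 0 | 0.6 11.4 0 0 0 | 0.6 12.8 0 0 0 | 0.6 14.2 0 0 0 | 0.6 15.6 0 0 0 | 0.6 17 0 0 0 | 0.6 18 0 0 0 | 0.6 19 0 0 0 | 0.6 20 0 0 0 | 0.6 20 0 0 0'
python3 panel.py;python3 - <<'E'
import numpy as np
from cloud import *
d=snap('top');P=cloud(d)
E
```

```text
t: 14.65
tcp_pos: [0.5404, 0.126, 0.0437]
tool_rot: [0.999, -0.051, -0.0, 0.0]
force: [0.5, 0.2, 0.3]
finger_gap: 0.001
gripper_force: 0.0
14.65 tcp [0.5404 0.126  0.0437] stand tcp [-0.0041  0.3199] F [0.5 0.2 0.3]
blue 33631 ((-3.153778076171875, 251.2550811767578), (121.01042938232422, 75.37419128417969), 89.83084869384766) 0.0284
[[-41.0, 190.89999389648438], [34.400001525878906, 190.60000610351562], [34.70000076293945, 311.6000061035156], [-40.70000076293945, 311.8999938964844]]
back slope 0.0184 X at .3 0.0332
front slope 0.474 X at .3 -0.0069
fence front slope -0.0011 X at .3 0.0388 30
```

In the tool's units: 0.034 m is 6.8, 0.031 m is 6.2.

```bash
python3 drive.py '0 1.2 0 0 0 | 0 2.4 0 0 0 | 0 3.6 0 0 0 | 0 4.6 0 0 0 | 0 5.4 0 0 0 | 0 6.2 0 0 0 | 0 6.8 0 0 0 | 0 6.8 0 0 0'
cat >> panel.py <<'E'
pl=(Z>.045)&(Z<.056)&(X>-.03)&(X<.03)&(Y>.08)&(Y<.16)
if pl.sum()>20: print('plate left Y',[ (round(x,3),np.percentile(Y[pl&(X>=x)&(X<x+.01)],98).round(4)) for x in np.arange(-.03,.03,.01) if (pl&(X>=x)&(X<x+.01)).sum()>8])
E
python3 panel.py
```

```text
t: 15.55
tcp_pos: [0.537, 0.0925, 0.0438]
tool_rot: [0.999, -0.051, -0.0, 0.0]
force: [0.1, 0.3, -0.3]
finger_gap: -0.001
gripper_force: 0.0
15.55 tcp [0.537  0.0925 0.0438] stand tcp [-0.0039  0.2861] F [ 0.1  0.3 -0.3]
blue 28269 ((-3.3078536987304688, 226.78515625), (75.5406494140625, 102.33659362792969), 0.10326600074768066) 0.0284
[[-41.20000076293945, 277.8999938964844], [-41.0, 175.5], [34.599998474121094, 175.6999969482422], [34.400001525878906, 278.0]]
fence front slope -0.0007 X at .3 0.0388 30
```

```bash
python3 drive.py '0 0.4 0 0 0 | 0 0.8 0 0 0 | 0 0.8 0 0 0'; python3 drive.py '0 0.2 0 0 0 | 0 0.2 0 0 0'; python3 drive.py '0 0.2 0 0 0 | 0 0.2 0 0 0'|grep -E 'pos|force:'; python3 panel.py
```

```text
t: 15.9
tcp_pos: [0.5366, 0.0888, 0.0438]
tool_rot: [0.999, -0.051, -0.0, 0.0]
force: [-0.1, -0.7, 0.0]
finger_gap: -0.001
gripper_force: 0.0
t: 16.1
tcp_pos: [0.5365, 0.0879, 0.0438]
tool_rot: [0.999, -0.051, -0.0, 0.0]
force: [0.3, 0.1, 0.7]
finger_gap: 0.003
gripper_force: 0.1
tcp_pos: [0.5365, 0.0869, 0.0438]
force: [-0.4, -0.1, -0.1]
gripper_force: 0.2
16.3 tcp [0.5365 0.0869 0.0438] stand tcp [-0.0039  0.2806] F [-0.4 -0.1 -0.1]
blue 25642 ((-3.4890060424804688, 224.95127868652344), (75.99070739746094, 95.42240142822266), 0.14543522894382477) 0.0284
[[-41.599998474121094, 272.6000061035156], [-41.400001525878906, 177.10000610351562], [34.599998474121094, 177.3000030517578], [34.400001525878906, 272.79998779296875]]
fence front slope -0.0008 X at .3 0.0388 30
```

```bash
for i in 1 2; do python3 drive.py '0 0.14 0 0 0 | 0 0.14 0 0 0'|grep -E 'pos|^force:'; done; python3 drive.py '0 0.1 0 0 0 | 0 0.1 0 0 0'|grep -E 'pos|^force:'
```

```text
tcp_pos: [0.5364, 0.0862, 0.0438]
force: [0.4, 1.3, 0.4]
tcp_pos: [0.5364, 0.0856, 0.0438]
force: [0.6, 1.0, 0.4]
tcp_pos: [0.5365, 0.0854, 0.0438]
force: [0.6, 3.5, 0.1]
```

Contact with the stop at 3.5 N. I'll back off, rise and check everything.

In the tool's units: -0.066 m is -13.2, -0.04 m is -8.

```bash
python3 drive.py '0 -2 0 0 0 | 0 -2 -8 0 0 | 0 -2 -18 0 0 | -8 2 -26 0 0 | -13.2 8 -30 0 0 | -13.2 8 -30 0 0 | -13.2 8 -30 0 0 | -13.2 8 -30 0 0'
sed -i 's/\.26,\.36/.14,.26/g; s/arange(.2,.4,.005)/arange(.13,.26,.005)/; s/at .3/at .2/g; s/c,.3/c,.2/g; s/(Y>.23)&(Y<.38)/(Y>.13)\&(Y<.27)/' panel.py; python3 panel.py; python3 gap.py x1.png; sed -i 's/yaw=-4.9/yaw=-6.0/' gap.py; python3 gap.py x1.png
```

```text
t: 17.75
tcp_pos: [0.4674, 0.0522, 0.1936]
tool_rot: [0.999, -0.051, 0.0, 0.0]
force: [0.1, 0.3, -0.6]
finger_gap: -0.003
gripper_force: 0.0
17.75 tcp [0.4674 0.0522 0.1936] stand tcp [-0.069   0.2388] F [ 0.1  0.3 -0.6]
blue 16783 ((-2.1247596740722656, 197.87921142578125), (76.28145599365234, 147.10023498535156), 0.2082860916852951) 0.0284
[[-40.5, 271.29998779296875], [-40.0, 124.19999694824219], [36.29999923706055, 124.5], [35.70000076293945, 271.6000061035156]]
back slope 0.0138 X at .2 0.0269
front slope -0.0038 X at .2 -0.0379
fence front slope 0.0007 X at .2 0.0378 23
plate left Y [(np.float64(-0.03), np.float64(0.1228)), (np.float64(-0.02), np.float64(0.1229)), (np.float64(-0.01), np.float64(0.1229)), (np.float64(0.0), np.float64(0.123)), (np.float64(0.01), np.float64(0.1233)), (np.float64(0.02), np.float64(0.1233))]
17.8 [0.4674 0.0523 0.1932] [0.2 0.5 0.9] -0.00396575915849459
red Y mid 404 0.1229 0.0182 z 0.047 X 0.0536
plate Y (right,left): [(np.float64(0.005), [0.0723, 0.1229]), (np.float64(0.01), [0.0738, 0.1228]), (np.float64(0.015), [0.1115, 0.1229]), (np.float64(0.02), [0.111, 0.1228]), (np.float64(0.025), [0.111, 0.1227]), (np.float64(0.03), [0.1108, 0.1226]), (np.float64(0.035), [0.1114, 0.1224]), (np.float64(0.04), [0.1093, 0.1222]), (np.float64(0.045), [0.1144, 0.1345])]
17.85 [0.4673 0.0524 0.1931] [ 0.5  0.9 -0.5] -9.798677503426134e-05
red Y mid 418 0.1239 0.0183 z 0.0469 X 0.0511
plate Y (right,left): [(np.float64(0.005), [0.0722, 0.123]), (np.float64(0.01), [0.1114, 0.1232]), (np.float64(0.015), [0.1113, 0.123]), (np.float64(0.02), [0.1113, 0.1232]), (np.float64(0.025), [0.1119, 0.1232]), (np.float64(0.03), [0.1114, 0.1232]), (np.float64(0.035), [0.1125, 0.1231]), (np.float64(0.04), [0.115, 0.1421]), (np.float64(0.045), [0.1059, 0.1232])]
```

The panel's end is at 122.9 mm against the plate at 123.1. Its back edge is at 37.9 against the fence at 37.8, and its yaw is 0.004 rad. The stop is within 1 mm of the index and the robot is clear, so I'm handing in.

```bash
python3 -c "
from station import manip
print(manip.sign_off())"
```

```text
the job is handed in; nothing more can be done
None
```

I handed the job in at about 18 s of the 67 s allowed; no verdict came back. By my last measurements the stop came up from the right to within 1 mm of the index, slack taken up behind it, and the panel lies flush against stop and fence.

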